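Set the length stop and the hold-down of the strip jig

TASK

Set up the strip jig: first slide the length stop along its track until the middle of its grip is level with the pointer clipped to the track's side. Then screw the knurled nut of the hold-down clockwise all the way down until it bottoms out, back it off a quarter turn so that a board can still slide under the foot, and finish while holding the nut: keep it gripped and still between the fingers, do not let go. Leave the loose things lying about where they are.

Things in the scene. Friction and masses are not known exactly. Their poses are not given: they have to be found in the camera images.
- stop_top (a point): top centre of the length stop's grip: a black block 28 mm across the track, 20 mm along it, 40 mm tall, its top 58.5 mm above the table. It slides along its own y axis. A thin steel fence blade (6 mm thick, its top 22 mm below the grip's top) juts out to +x, to 54 mm from the grip's centre. Best pinched from above across the 20 mm, fingers either side along the track
- stop (a joint): travel of the length stop along its track in m: 0 at the -y end, 0.15 at the +y end; 1.5 N of friction, stays where left
- gauge: the aluminium track of the length stop, fixed to the table: 44 mm wide (x), 210 mm long (y), its top 18 mm above the table; origin at the centre of its underside
- pointer: dark steel pointer clipped to the -x side of the track (away from the fence blade), fixed, 22 mm wide, 29 mm long, 14 mm tall, so lower than the track; origin at its underside, 31 mm from the track's centre line; axes parallel to the track's; its tip points to +x, at the track. The stop is right when the grip's centre has the pointer's y along the track
- clamp: the hold-down, fixed: grey base plate 170 x 90 x 12 mm; origin at its underside (4 mm above the table) on the nut's axis. On a post, a dark bar 30 mm wide, top 57 mm above the origin, runs along +x to a round rubber foot 88 mm off. Under the nut a washer 34 mm across, 10 mm high; a 14 mm threaded stud sticks up through the nut to 111 mm above the origin
- nut: the round knurled steel nut on the hold-down's upright stud, already started on the thread: 42 mm across, 30 mm tall, origin at the centre of its underside, z up. Bottomed out, its underside is 71 mm above the table, on the washer. A short dark groove on its top runs outward along its own +x
- nut_grip (a point): the nut's centre, 15 mm above its underside, on its axis
- nut_turn (a joint): turn of the nut in rad: 0 bottomed out (hard stop), growing as it is unscrewed (counter-clockwise seen from above), at most 6; starts at 2.2 to 3.8. The nut rises 1 mm per rad (6.3 mm a turn), turns with 0.06 N m of friction and stays where left
- heart: loose fired-clay heart plaque, about 45 x 50 mm, 10 mm thick: bystander, leave it alone
- leaf: loose clay leaf plaque, about 50 x 90 mm, 9 mm thick: bystander, leave it alone
- pencil: loose pencil, 7 x 170 mm, lying: bystander, leave it alone
- rib: loose flat wooden rib, 45 x 125 mm, 6 mm thick: bystander, leave it alone
- glaze_jar: loose glaze jar, 64 mm across, 85 mm tall: bystander, leave it alone
- cup: loose white mug, 76 mm across, 85 mm tall: bystander, leave it alone
- brush: loose flat brush, 190 mm long: bystander, leave it alone
There are look-alikes about, which are no part of the job. What is shaped like the clamp but red is not meant. Several things have the shape of the gauge; the one meant has the colours described above.

How it is judged:
By the outcome, as a careful person would: the job done as asked, in the order asked, and still so for the second after the job is handed in, while the arm keeps its last pose, push and grip.
It also fails if it takes over 64 s, if anything falls off the work surface, if the arm or the gripper's body presses on something with over 40 N, if the wrist force passes 120 N, or if a joint passes its speed limit or range.

ROBOT

A 6-joint arm with a two-finger parallel gripper is mounted at the origin on the work surface. World frame = base frame: x ahead of the robot, y to its left, z up, the work surface at z = 0. Lengths are in m, angles in rad, forces in N, time in s.
With the tool pointing down it reaches from about 0.375 to 0.9 m from the base axis. Payload 3.1 kg.
Tool frame: the origin (TCP) lies on the centre line of the jaws, within the pads' length; the fingertips stand robot.nose_length ahead of it and the grasp point (between the pads) lies 6 mm ahead of it (robot.nose_length is the distance from the TCP to the fingertips, in m); z points along the fingers, y is the line along which they close (so a half turn about z gives the same grasp; the last joint's range is limited). The gripper opens to 87 mm and grips with 3 to 60 N. Pads are 19 mm wide; open, the fingers measure 117 mm over their backs; the gripper's body (75 mm by 190 mm) begins 51 mm behind the grasp point.
Start: joints at [-1.454, 0.527, 1.433, -0, 1.181, -0.178], TCP at [0.182, -0.598, 0.248] pointing down, gripper open.
Joint ranges: [-3.08, 3.08], [-0.75, 2.2], [0.22, 2.44], [-1.43, 4.57], [0, 2.65], [-2.85, 2.85]. Speed limits (rad/s): [2.79, 2.79, 3.14, 3.14, 3.14, 3.14].

INTERFACE

Orientations are given as a unit quaternion [x, y, z, w].
In Python, from rig import robot gives the robot as it stands.
- The arm moves only by the shell command python3 -m crank 'ROWS' [FORCE]. ROWS is JSON, one flat list of numbers, 7 for each row, row after row: the shift along the tool's x, y, z in mm, then the turn, a rotation vector about the tool's x, y, z in degrees, then the closure in counts, from 0 (fully open) to 255 (shut). In form: [x, y, z, ax, ay, az, fingers, x, y, z, ax, ay, az, fingers, ...]. A call has exactly 5 rows; each row is the pose to reach, as a shift and turn from the pose commanded when the call began, along the tool's axes at that moment; what a row does not reach only later rows make up. A row lasts 1/12 s, in which the tool goes at most 41.7 mm and 7.16 degrees, less where a joint would pass 70% of its speed; a pose out of reach is approached as far as the arm can. A call with a gripper value outside its range is refused whole. The fingers move at their own pace and stop on an object; FORCE is the grip in N (left out, the last holds). Time passes only in rows, so rows that repeat a pose let the fingers close, or fill a call up. It gives the time, the measured TCP pose, the force, the opening and the grip force at its end, in the units of the state.
- robot.get_obs(): the state, without advancing time (a new reading comes with each control period).
- robot.camera(name): name is "scene" or "top" or "wrist"; returns a dict with "pixels" (400x640x3 uint8, red, green, blue), "intrinsics" (3x3 intrinsics, pixels), "extrinsics" (4x4, takes a point from camera to world coordinates); the wrist camera has in their place "mount" (4x4, takes a point from camera to tool coordinates, whose origin is the TCP and whose axes are the flange's). Camera axes: x right, y down, z forward; pixel columns grow to the right and rows downward; lengths in m; the calibration is good to about 2 mm. A picture is of the moment at which its call begins: read the wrist's pose just before it. There is no depth.
- robot.hand_in(): hands the job in; it is judged then, once.
The state is a dict: "time": time; "q": joint angles; "joint_velocities": joint speeds; "joint_torque": joint torques, N m; "position": TCP position; "tool_rot": TCP orientation; "ft_force": force on the tool from outside, world axes, zero at the start; "moment": the same for the moment, N m; "grip_width": finger opening in m; "grip_force": force on a finger pad.
Only numpy, scipy, OpenCV 4.12 (cv2) and the standard library are available. Lean on these libraries where they do the work, as an engineer would, in place of code of your own. Each camera call takes 0.05 s, during which the arm holds its last target. There are 200 camera calls.

## Working session

There is one attempt and no reset: what is moved stays moved. The work goes in short steps, Python scripts to look and compute and a shell command to move; the robot and the scene stay as the last step left them, time stands still between calls to the robot, and variables do not carry over. Pictures are saved under pics/ and viewed, at most 10 in all, crops included, and the job is handed in when it is done.

```bash
mkdir -p pics; ls
cat > h.py <<'E'
import numpy as np,cv2
from rig import robot
from scipy.spatial.transform import Rotation as R
def cam(n):
    o=robot.get_obs(); c=robot.camera(n)
    if n=="wrist":
        T=np.eye(4);T[:3,:3]=R.from_quat(o["tool_rot"]).as_matrix();T[:3,3]=o["position"];E=T@np.array(c["mount"])
    else: E=np.array(c["extrinsics"])
    return np.array(c["pixels"]),np.array(c["intrinsics"]),E
def ray(K,E,u,v,z):
    d=E[:3,:3]@np.linalg.solve(K,[u,v,1.]);o=E[:3,3]
    return (o+d*(z-o[2])/d[2])[:2]
def proj(K,E,p):
    q=K@(E[:3,:3].T@(np.array(p)-E[:3,3]));return q[:2]/q[2]
def save(n,im): cv2.imwrite("pics/"+n,im[:,:,::-1])
E
python3 - <<'E'
from h import *
o=robot.get_obs();print(o,robot.nose_length)
for n in("top","scene"):
    p,K,E=cam(n);save(n+"1.png",p);np.savez(n+"1.npz",p=p,K=K,E=E);print(n,K,E)
E
```

```text
pics
{'time': 0.0, 'q': array([-1.45444324e+00,  5.28460681e-01,  1.43390401e+00,  2.24307677e-06,
        1.18138483e+00, -1.78489658e-01]), 'joint_velocities': array([-0.00144304, -0.00045183,  0.00029658,  0.00094296, -0.00018864,
       -0.00201949]), 'joint_torque': array([-9.05325596e-04, -4.40039384e+01, -1.76589400e+01,  6.32767123e-02,
        5.80600917e-02, -1.43519219e-04]), 'position': array([ 0.18157334, -0.59733513,  0.2465744 ]), 'tool_rot': array([ 9.89152623e-01,  1.46887457e-01,  3.45364285e-05, -1.07788489e-03]), 'ft_force': array([ 0.26416735, -0.61591496, -0.52575624]), 'moment': array([-0.01034785, -0.0119645 , -0.04280288]), 'grip_force': 0.0, 'grip_width': 0.08704062146136139} 0.025
top [[407.86764092   0.         317.51860723]
 [  0.         407.86764092 195.91885172]
 [  0.           0.           1.        ]] [[ 0.01806729 -0.98418877  0.17619889  0.25074256]
 [-0.9994898  -0.01313602  0.02911338  0.05244737]
 [-0.02633851 -0.17663499 -0.98392396  1.25596606]
 [ 0.          0.          0.          1.        ]]
scene [[457.15354827   0.         317.52557757]
 [  0.         457.15354827 200.31667978]
 [  0.           0.           1.        ]] [[ 7.86334414e-01  5.08189235e-01 -3.51314519e-01  8.94627854e-01]
 [ 6.17801091e-01 -6.46851061e-01  4.47107947e-01 -4.93884729e-01]
 [-3.27234013e-05 -5.68618859e-01 -8.22601114e-01  1.13626473e+00]
 [ 0.00000000e+00  0.00000000e+00  0.00000000e+00  1.00000000e+00]]
```

View pics/top1.png

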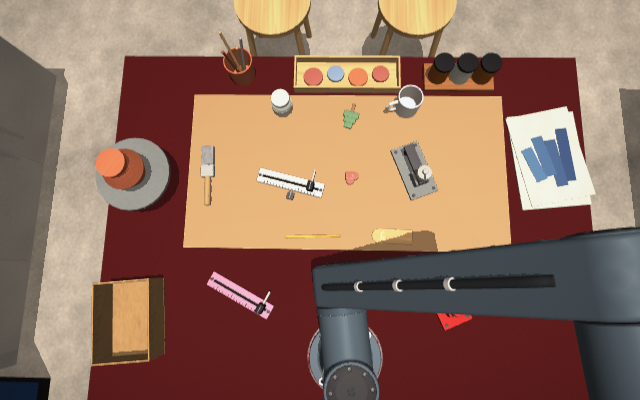

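View pics/scene1.png

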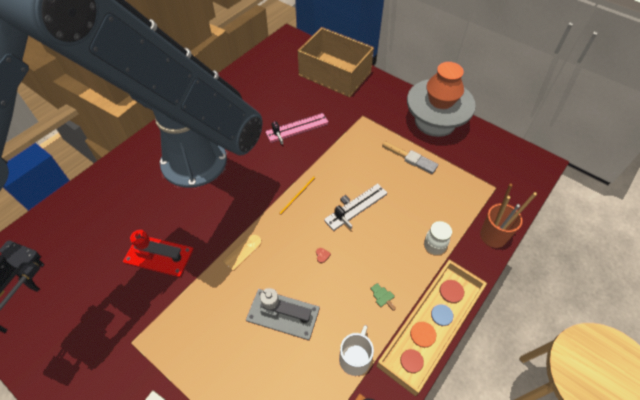

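Candidates in the top view are two tracks and two clamps:
- Tracks: silver at (290,183), with a dark pointer at (290,195), and pink at (240,295).
- Clamps: grey at (414,170) and red at (453,320).

By the description I choose the silver track and the grey clamp. Next I check them in a crop.

Run:
```python
from h import *
t=np.load("top1.npz")["p"];s=np.load("scene1.npz")["p"]
f=lambda im,x,y:cv2.resize(im[y:y+60,x:x+80],(400,300),interpolation=cv2.INTER_CUBIC)
save("crop1.png",np.vstack([np.hstack([f(t,252,155),f(t,380,135)]),np.hstack([f(s,318,170),f(s,242,280)])]))
```

```text
(no output)
```

View pics/crop1.png

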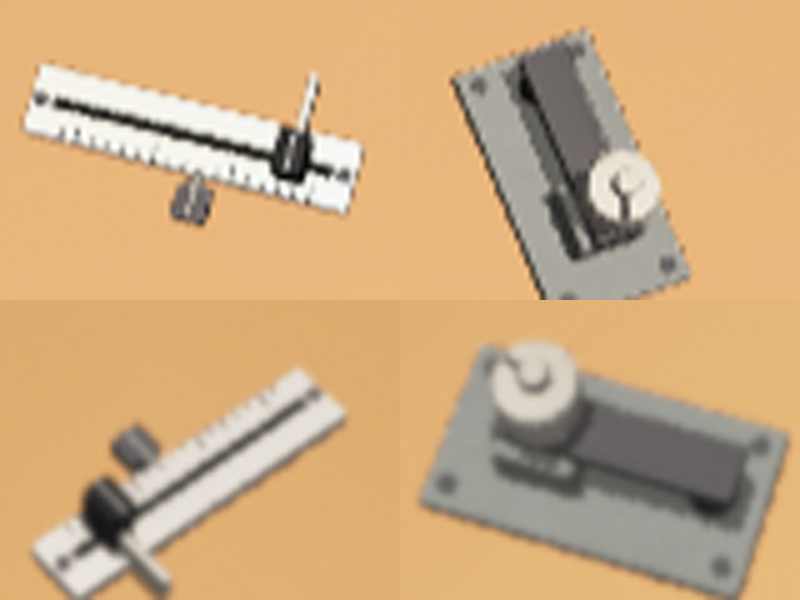

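The crop confirms both choices. The silver track has its black grip near the -y end and its pointer at top-view (290,196). The grey clamp has its nut at top-view (425,172), with the groove pointing toward the robot.

Run:
```python
from h import *
t=np.load("top1.npz");K,E=t["K"],t["E"]
c=lambda x,y,z:ray(K,E,252+x/5,155+y/5,z)
q=[c(40,65,.018),c(25,130,.018),c(345,213,.018),c(362,148,.018)]
print("corners",q,"ctr",np.mean(q,0),[np.linalg.norm(q[i]-q[i-1]) for i in range(4)])
d=(q[1]+q[0]-q[2]-q[3]);d/=np.linalg.norm(d);print("y axis",d,np.degrees(np.arctan2(d[1],d[0]))-90)
print("ptr",c(192,200,.014),"tip",c(197,180,.014),"grip",c(291,150,.0585))
s=np.load("scene1.npz")
def rr(t,u,v):
    a=ray(t["K"],t["E"],u,v,.0);b=ray(t["K"],t["E"],u,v,.2);return np.r_[a,0],np.r_[b,.2]
def tri(p,q):
    a,b=rr(t,*p);e,f=rr(s,*q);d1=b-a;d2=f-e
    x=np.linalg.lstsq(np.c_[d1,-d2],e-a,rcond=None)[0];return a+d1*x[0],e+d2*x[1]
print("nut",tri((380+45,135+37.4),(242+136/5,280+80/5)))
print("nut104",ray(K,E,425,172.4,.104),"clampcorners",[ray(K,E,380+a/5,135+b/5,.016) for a,b in((52,78),(185,30),(290,272))])
```

```text
corners [array([0.55894224, 0.27106392]), array([0.51716354, 0.27865901]), array([0.46731501, 0.07825056]), array([0.50834969, 0.06839157])] ctr [0.51294262 0.17409127] [np.float64(0.20889155963050485), np.float64(0.04246345749911023), np.float64(0.20651495065954295), np.float64(0.04220243088900218)]
y axis [0.24178986 0.97032864] -13.9922032657026
ptr [0.47492307 0.17338062] tip [0.48759147 0.17064439] grip [0.49816092 0.11044056]
nut (array([ 0.53154493, -0.22339811,  0.09751374]), array([ 0.53269452, -0.2220392 ,  0.09746882]))
nut104 [ 0.5299727  -0.22185363] clampcorners [array([ 0.62027666, -0.13696939]), array([ 0.6524383 , -0.22067271]), array([ 0.49809588, -0.28099104])]
```

```bash
cat > go.py <<'E'
import sys
from h import *
x,y,z,yaw=map(float,sys.argv[1:5]);o=robot.get_obs()
A=R.from_quat(o["tool_rot"]);a=np.radians(yaw);c,s=np.cos(a),np.sin(a)
B=R.from_matrix(np.array([[c,s,0],[s,-c,0],[0,0,-1.]]))
print("shift mm",np.round(A.inv().apply(np.array([x,y,z])-o["position"])*1e3,1),"rot",np.round((A.inv()*B).as_rotvec(degrees=True),1),"t",round(o["time"],2),"q",np.round(o["q"],2),"pos",o["position"].round(4))
E
python3 -m crank '[29,-21,0,0,0,-7,0, 58,-42,0,0,0,-14,0, 87,-63,0,0,0,-21,0, 116,-84,0,0,0,-28,0, 145,-105,0,0,0,-35,0]' 40
python3 go.py 0.50 -0.10 0.25 166; python3 go.py 0.47 0.13 0.25 166
```

```text
time: 0.52
position: [0.2904, -0.4537, 0.2471]
tool_rot: [0.898, 0.44, 0.0, -0.0]
ft_force: [0.3, -0.1, -0.7]
grip_width: 0.0872
grip_force: 0.0
shift mm [408.  -51.2  -2.6] rot [ 0.000e+00 -1.000e-01 -1.138e+02] t 0.52 q [-1.21  0.41  1.65  0.    1.08 -0.55] pos [ 0.2904 -0.4537  0.2471]
shift mm [ 571.3 -215.9   -2.3] rot [ 0.000e+00 -1.000e-01 -1.138e+02] t 0.52 q [-1.21  0.41  1.65  0.    1.08 -0.55] pos [ 0.2904 -0.4537  0.2471]
```

```bash
python3 -m crank '[38,-5,0,0,0,-7,0, 76,-10,0,0,0,-14,0, 114,-15,0,0,0,-21,0, 152,-20,0,0,0,-28,0, 190,-25,0,0,0,-35,0]' >/dev/null
python3 go.py 0.47 0.13 0.25 166
```

```text
shift mm [422.1  61.7  -2.5] rot [  0.   -0.  -78.8] t 0.93 q [-0.87  0.34  1.78  0.    1.03 -0.82] pos [ 0.3879 -0.2886  0.2473]
```

```bash
python3 -m crank '[39,6,0,0,0,-7,0, 78,11,0,0,0,-14,0, 117,17,0,0,0,-21,0, 156,23,0,0,0,-28,0, 195,28,0,0,0,-35,0]' >/dev/null
python3 go.py 0.47 0.13 0.25 166
```

```text
shift mm [167.2 157.4  -2.5] rot [  0.   -0.  -43.8] t 1.35 q [-0.48  0.27  1.88  0.    0.98 -1.04] pos [ 0.4259 -0.0954  0.2474]
```

```bash
python3 -m crank '[28,26,0,0,0,-7,0, 56,52,0,0,0,-14,0, 84,79,-1,0,0,-21,0, 112,105,-2,0,0,-28,0, 140,131,-2,0,0,-35,0]' >/dev/null
python3 go.py 0.47 0.13 0.25 166
```

```text
shift mm [ 8.  37.  -0.4] rot [-0.  -0.  -8.8] t 1.77 q [-0.04  0.32  1.8  -0.    1.02 -1.21] pos [0.4631 0.0928 0.2496]
```

```bash
python3 -m crank '[4,18,0,0,0,-5,0, 8,37,0,0,0,-9,0, 8,37,0,0,0,-9,0, 8,37,0,0,0,-9,0, 8,37,0,0,0,-9,0]' >/dev/null
python3 - <<'E'
from h import *
p,K,E=cam("wrist");save("w1.png",p);np.savez("w1.npz",p=p,K=K,E=E);print(E.round(3),robot.get_obs()["position"])
for q in([.498,.11,.0585],[.475,.173,.014]):print(proj(K,E,q))
E
```

```text
[[ 0.245  0.929  0.279  0.394]
 [ 0.97  -0.234 -0.071  0.147]
 [-0.001  0.287 -0.958  0.386]
 [ 0.     0.     0.     1.   ]] [0.47000832 0.12706502 0.2493102 ]
[312.87142904 208.23929165]
[365.88570836 161.26185556]
```

View pics/w1.png

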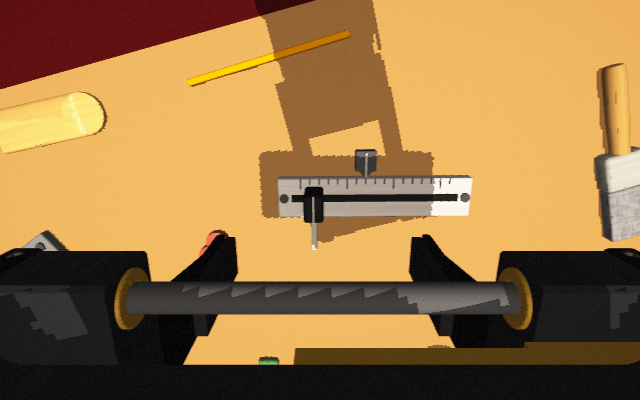

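The wrist view shows the grip at (314,204), the pointer at (366,160) and the blade pointing down (+x). The track runs along the image columns. I measure these precisely.

Run:
```python
from h import *
t=np.load("w1.npz");p,K,E=t["p"],t["K"],t["E"];g=p.max(2).astype(int)
for v in (184,188,192,204,208,212,216,220,222): 
    r=np.where(g[v,290:340]<70)[0]+290; print(v,r.min() if len(r) else 0,r.max() if len(r) else 0,p[v,314])
for v in (153,158,163,168,171,174,176): 
    r=np.where((p[v,340:395].astype(int).ptp(1) if 0 else np.ptp(p[v,340:395].astype(int),axis=1))<25)[0]+340; print(v,r.min() if len(r) else 0,r.max() if len(r) else 0)
for u in (285,340,400,460): print(u,p[170:222,u].astype(int).sum(1)[::2])
```

```text
184 0 0 [187 175 161]
188 306 322 [ 6  4 10]
192 305 322 [12  6 11]
204 304 322 [74 70 63]
208 304 322 [73 66 61]
212 304 322 [103  93  83]
216 304 322 [101  91  82]
220 305 322 [103  92  84]
222 309 320 [106  95  88]
153 356 375
158 356 375
163 355 375
168 356 375
171 360 371
174 363 368
176 340 394
285 [310 306 314 253 264 523 537 540 525 531 531 528 334 170 171 172 170 532
 533 533 531 530 538 458 526 541]
340 [308 294 314 229 314 499 506 505 486 505 499 478 379  57  71  54 503 498
 489 486 505 498 525 375 313 308]
400 [301 306 307 239 368 498 487 485 479 495 487 470 138  68  58  62 494 492
 478 480 482 493 487 315 315 448]
460 [534 521 534 270 683 737 735 737 735 738 741 737 732 352 604 620 742 739
 729 736 729 738 736 530 532 530]
```

Run:
```python
from h import *
t=np.load("w1.npz");K,E=t["K"],t["E"]
Y=np.array([.242,.9703]);X=np.array([.9703,-.242])
f=lambda u,v,z:ray(K,E,u,v,z)
cs=[f(279,177.5,.018),f(471.5,176.5,.018),f(471,215.5,.018),f(278,216.5,.018)]
c=np.mean(cs,0);d=cs[1]-cs[0]+cs[2]-cs[3];print("ctr",c,"yaw",np.degrees(np.arctan2(-d[0],d[1])),np.linalg.norm(d)/2)
Y=d/np.linalg.norm(d);X=np.array([Y[1],-Y[0]])
far=f(313.3,223.2,.0585);g=far-.014*X;print("grip",g,(g-c)@X,(g-c)@Y)
for u,v,z in((365.6,158,.014),(365.6,174,.010)):
    q=f(u,v,z);print("ptr",q,(q-c)@X,(q-c)@Y)
```

```text
ctr [0.51470757 0.1738439 ] yaw -13.8509235351571 0.20884037991587803
grip [0.49957257 0.10982624] 0.000630702537997717 -0.0657794121009467
ptr [0.47149487 0.17344688] -0.041861105830852646 -0.010730443681277424
ptr [0.48952195 0.17001853] -0.023537488002480216 -0.009743476651033122
```

```bash
python3 go.py 0.4990 0.1103 0.054 166.15
```

```text
shift mm [-32.4  -9.  195.3] rot [-0.  -0.  -0.4] t 2.23 q [ 0.03  0.34  1.77 -0.    1.03 -1.29] pos [0.47   0.1271 0.2493]
```

```bash
python3 -m crank '[-16,-4,38,0,0,0,80, -32,-9,76,0,0,0,80, -32,-9,114,0,0,0,80, -32,-9,150,0,0,0,80, -32,-9,176,0,0,0,80]' 20 >/dev/null
python3 go.py 0.4990 0.1103 0.054 166.15
```

```text
shift mm [-0.6  0.8 17. ] rot [-0.1 -0.2 -0.5] t 2.65 q [-0.    0.67  1.85 -0.    0.62 -1.32] pos [0.4982 0.1096 0.071 ]
```

```bash
python3 -m crank '[0,0,18,0,0,0,80, 0,0,19,0,0,0,80, 0,0,19,0,0,0,255, 0,0,19,0,0,0,255, 0,0,19,0,0,0,255]' 20
python3 -m crank '[0,0,0,0,0,0,255, 0,0,0,0,0,0,255,0,0,0,0,0,0,255,0,0,0,0,0,0,255,0,0,0,0,0,0,255]' 20
python3 go.py 0.5123 0.1641 0.054 166.15
```

```text
time: 3.07
position: [0.5004, 0.111, 0.056]
tool_rot: [0.123, 0.992, 0.0, 0.001]
ft_force: [-0.1, 0.3, 0.1]
grip_width: 0.0473
grip_force: 0.0
time: 3.48
position: [0.4995, 0.1114, 0.0551]
tool_rot: [0.122, 0.992, -0.0, 0.001]
ft_force: [0.2, -0.1, 4.6]
grip_width: 0.02
grip_force: 20.0
shift mm [ 0.4 54.2  1.1] rot [-0.   0.1 -0.2] t 3.48 q [ 0.    0.7   1.86 -0.    0.59 -1.32] pos [0.4995 0.1114 0.0551]
```

```bash
python3 -m crank '[0,11,0,0,0,0,255, 0,22,0,0,0,0,255, 0,33,0,0,0,0,255, 0,44,0,0,0,0,255, 0,55.5,0,0,0,0,255]' 20
python3 -m crank '[0,0,0,0,0,0,255, 0,0,0,0,0,0,255,0,0,0,0,0,0,255,0,0,0,0,0,0,255,0,0,0,0,0,0,255]' 20
python3 - <<'E'
from h import *
p,K,E=cam("wrist");np.savez("w2.npz",p=p,K=K,E=E)
t,K,E=cam("top");np.savez("top2.npz",p=t,K=K,E=E)
o=robot.get_obs();A=np.array([.4995,.1114]);d=o["position"][:2]-A;print(d,d@[.2394,.9709],d@[.9709,-.2394])
save("w2.png",np.vstack([p[100:],cv2.resize(t[155:205,252:332],(640,300)[:2],interpolation=cv2.INTER_CUBIC)]))
E
```

```text
time: 3.9
position: [0.5128, 0.1656, 0.0551]
tool_rot: [0.123, 0.992, -0.0, 0.0]
ft_force: [0.3, -1.5, 5.2]
grip_width: 0.0196
grip_force: 20.0
time: 4.32
position: [0.5129, 0.1656, 0.0551]
tool_rot: [0.123, 0.992, 0.0, 0.0]
ft_force: [-0.5, 2.1, 6.5]
grip_width: 0.0197
grip_force: 20.0
[0.01334717 0.05420242] 0.05582044613127088 -1.728993451189027e-05
```

View pics/w2.png

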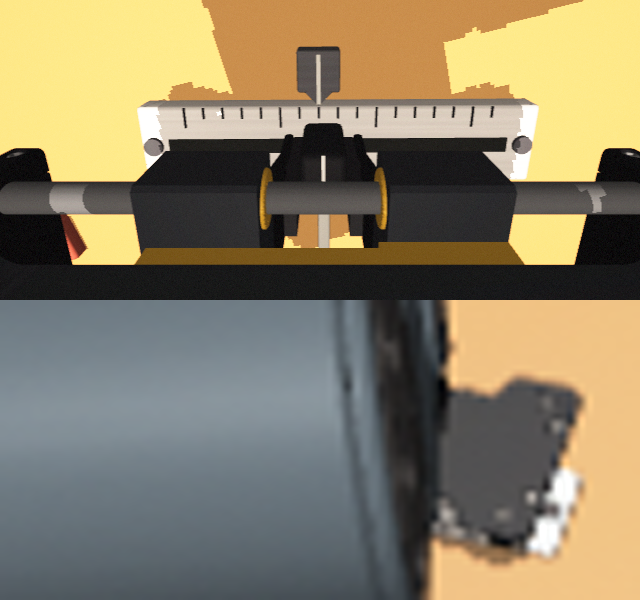

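The pointer line is at column 318.5 and the grip's centre line at column 323. I convert both.

Run:
```python
from h import *
t=np.load("w2.npz");p,K,E=t["p"],t["K"],t["E"];g=p.max(2).astype(int)
print(E[:3,3],K[0]);c=np.array([.5147,.1738]);Y=np.array([.2394,.9709]);X=np.array([.9709,-.2394])
for v in(160,175,190,235,240,265,275,285,335):
    print(v,g[v,296:345])
for u,v,z in((318.3,160,.014),(318.3,190,.014),(318.3,202,.014),(323.3,262,.0585),(323.3,280,.0585)):
    q=ray(K,E,u,v,z)-c;print(q@X,q@Y)
```

```text
[0.43618792 0.18473456 0.19191296] [354.71819337   0.         322.9776628 ]
160 [153  71  83  92  85  88  86  89  90  90  89  85  85  87  83  90  87  87
  87 107 180 216 218 202 143  88  86  95  88  85  89  85  85  87  87  86
  91  85  88  88  87  89  81  81 164 204 204 203 201]
175 [167  99  82  91  90  82  90  91  87  90  90  89  90  89  89  87  89  87
  92  92 178 221 219 218 167  88  87  86  86  88  85  81  93  87  86  87
  85  82  85  85  82  86  81  77 161 204 203 203 204]
190 [201 150  82  92  85  89  85  89  88  84  85  88  88  87  85  88  84  87
  88  86 151 208 217 218 168  88  87  87  86  86  88  89  87  91  88  86
  89  89  87  85  87  88  81 127 187 204 201 202 203]
235 [213 215 215 215 212 214 173  79  22  17  14  16  19  20  22  18  21  26
  17  17  19  16  19  18  21  17  20  17  19  19  21  22  20   8  17  19
  18  15  18  22  17  19  18  20  14  19  15 120 192]
240 [28 21 22 24 22 21 19 18 17 20 16 20 16 16 16 21 23 20 16 20 20 15 23 20
 20 15 18 17 21 14 17 18 16 20 19 17 21 23 24 20 20 16 16 14 19 19 20 20
 21]
265 [ 24  25  23  21  23  18  28  25  33  35  40  44 
[... 229 characters left out ...]
 39  39  37  38  38  33  36 148 220 234 218 143  38  36  39  38  37  33
  31  37  36  36  38  37  33  35  35  35  32  28  27]
285 [59 54 57 59 55 58 57 59 55 60 57 56 59 55 60 56 60 54 59 58 55 60 54 53
 55 56 58 58 58 54 53 52 59 59 60 54 58 56 53 58 57 58 55 56 56 57 58 58
 58]
335 [ 72 159 201 201 203 201 199 203 201 202 197 201 200 199 199 200 202 200
 200 197 200 184 174 197 205 204 203 203 202 203 203 203 186 170 187 202
 200 202 201 201 201 200 200 203 200 201 203 203 207]
-0.04455794723771001 -0.010554392552188145
-0.0287244485965507 -0.010685074222830469
-0.022163796057599633 -0.010739222522819279
-0.010137611968869217 -0.00823512860609691
-0.001718326628072183 -0.008270345348770587
```

Run:
```python
from h import *
t=np.load("w1.npz");p,K,E=t["p"],t["K"],t["E"];g=p.max(2).astype(int)
for v in(206,212,218,230,240):print(v,g[v,300:330])
for v in(158,165):print(v,g[v,352:380])
c=np.array([.5147,.1738]);Y=np.array([.2394,.9709])
for u,v,z in((313.2,215,.0585),(314,215,.0585),(314.2,240,.0365),(365.6,160,.014),(365.6,174,.014)):print((ray(K,E,u,v,z)-c)@Y)
```

```text
206 [183 188 163  92  21  20  29  27  27  29  27  27 141 152  77  26  27  26
  29  32  26  22  18  97 160 180 179 181 180 178]
212 [184 187 191 133  20  26  26  28  30  29  29  29 106 150 103  28  20  22
  29  28  23  24  14  97 161 183 186 184 182 183]
218 [243 243 242 192  16  27  28  23  29  28  30  26 110 149 104  27  28  23
  26  28  22  20  19  76 134 155 153 150 148 150]
230 [243 243 243 242 242 242 243 242 242 242 243 219 164 163 158 159 141 129
 152 152 149 153 151 150 151 152 149 150 151 149]
240 [242 243 243 243 242 243 243 243 244 243 242 218 163 167 162 162 150 134
 141 153 149 152 151 151 150 154 151 150 153 151]
158 [149 150 122  57  47  61  59  57  60  60  61  61  56 126 158 114  63  55
  57  59  57  55  61  58  86 132 150 153]
165 [151 151 110  43  49  66  57  58  57  60  61  59  73 126 147 102  56  56
  63  63  55  60  58  58 116 151 149 152]
-0.06571594828893762
-0.06493214874855581
-0.06573387558146204
-0.010624037488428294
-0.010183440051100811
```

The stop shifted about 1.5 mm as the fingers closed on it, so it has gone about 2.3 mm too far. I move it back and recheck.

```bash
cat > chk.py <<'E'
from h import *
p,K,E=cam("wrist");g=p.max(2).astype(int)
c=np.array([.5147,.1738]);Y=np.array([.2394,.9709])
def line(v0,v1,u0=300,u1=345):
    r=g[v0:v1,u0:u1].mean(0);r=np.clip(r-110,0,None);return (r*np.arange(u0,u1)).sum()/r.sum()
a=line(163,188,306,332);b=line(262,278,310,336);print(a,b)
print("ptr",(ray(K,E,a,175,.014)-c)@Y,"grip",(ray(K,E,b,270,.0585)-c)@Y,robot.get_obs()["position"],robot.get_obs()["ft_force"])
E
python3 -m crank '[0,-1,0,0,0,0,255, 0,-2.3,0,0,0,0,255, 0,-2.3,0,0,0,0,255, 0,-2.3,0,0,0,0,255, 0,-2.3,0,0,0,0,255]' 20
python3 chk.py
```

```text
time: 4.83
position: [0.5122, 0.1632, 0.0551]
tool_rot: [0.123, 0.992, 0.0, 0.0]
ft_force: [-0.5, 1.5, 5.4]
grip_width: 0.0203
grip_force: 20.0
323.01439717629574 322.7978021978022
ptr -0.010752871820186945 grip -0.011009549783386969 [0.51225815 0.16316611 0.05513826] [-0.78501074  0.95573703  5.79224846]
```

The grip is now at -11.0 mm and the pointer at -10.75 mm, so they are level. I release and lift.

```bash
python3 -m crank '[0,0,0,0,0,0,100, 0,0,0,0,0,0,100, 0,0,0,0,0,0,100, 0,0,0,0,0,0,100, 0,0,-30,0,0,0,100]' 20
python3 -m crank '[0,0,-40,0,0,0,0, 0,0,-80,0,0,0,0, 0,0,-120,0,0,0,0, 0,0,-140,0,0,0,0, 0,0,-140,0,0,0,0]'
python3 - <<'E'
from h import *
p,K,E=cam("wrist");np.savez("w3.npz",p=p,K=K,E=E);g=p.max(2).astype(int);save("w3.png",p)
E
python3 go.py 0.47 -0.20 0.25 210
```

```text
time: 5.3
position: [0.5088, 0.1624, 0.0803]
tool_rot: [0.123, 0.992, -0.001, -0.005]
ft_force: [0.3, 0.8, 0.6]
grip_width: 0.0451
grip_force: 0.0
time: 5.72
position: [0.5153, 0.1634, 0.2297]
tool_rot: [0.123, 0.992, 0.001, 0.005]
ft_force: [0.6, 0.0, 0.6]
grip_width: 0.0783
grip_force: 0.0
shift mm [ -46.3 -362.8  -23.4] rot [ -0.    0.4 -44.1] t 5.77 q [ 0.1   0.44  1.68 -0.    1.02 -1.22] pos [0.5137 0.1632 0.2271]
```

View pics/w3.png

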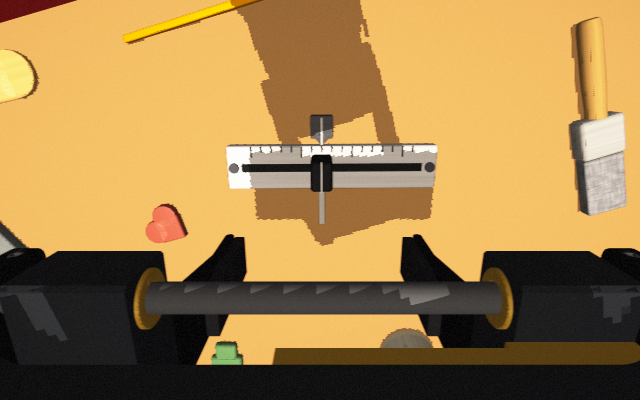

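The pointer and grip lines are both at column 321.5, so the stop is aligned. I go to the nut.

```bash
python3 -m crank '[-4,-36,-5,0,0,-4,0, -9,-72,-10,0,0,-8,0, -13,-108,-15,0,0,-12,0, -18,-144,-20,0,0,-16,0, -23,-181,-23,0,0,-20,0]' >/dev/null
python3 go.py 0.47 -0.20 0.25 210
```

```text
shift mm [  38.1 -177.8   -4.1] rot [  0.1  -0.2 -23.9] t 6.18 q [-0.27  0.35  1.76  0.    1.03 -1.95] pos [ 0.4889 -0.0192  0.246 ]
```

```bash
python3 -m crank '[8,-36,0,0,0,-5,0, 15,-72,-1,0,0,-10,0, 23,-108,-2,0,0,-15,0, 31,-144,-3,0,0,-20,0, 38,-178,-3,0,0,-24,0]' >/dev/null
python3 -m crank '[0,0,0,0,0,0,0,0,0,0,0,0,0,0,0,0,0,0,0,0,0,0,0,0,0,0,0,0,0,0,0,0,0,0,0]'
python3 - <<'E'
from h import *
p,K,E=cam("wrist");np.savez("w4.npz",p=p,K=K,E=E);save("w4.png",p)
print(proj(K,E,[.531,-.2225,.104]),E.round(3),robot.get_obs()["q"])
E
```

```text
time: 7.02
position: [0.4706, -0.1975, 0.2499]
tool_rot: [-0.259, 0.966, 0.001, -0.001]
ft_force: [0.1, 0.0, 0.7]
grip_width: 0.0868
grip_force: 0.0
[262.62999317 234.22809164] [[-0.5    0.83   0.248  0.402]
 [ 0.866  0.478  0.145 -0.237]
 [ 0.002  0.288 -0.958  0.387]
 [ 0.     0.     0.     1.   ]] [-6.16626913e-01  3.71108584e-01  1.71219885e+00  1.59812279e-04
  1.05944767e+00 -2.71097632e+00]
```

View pics/w4.png

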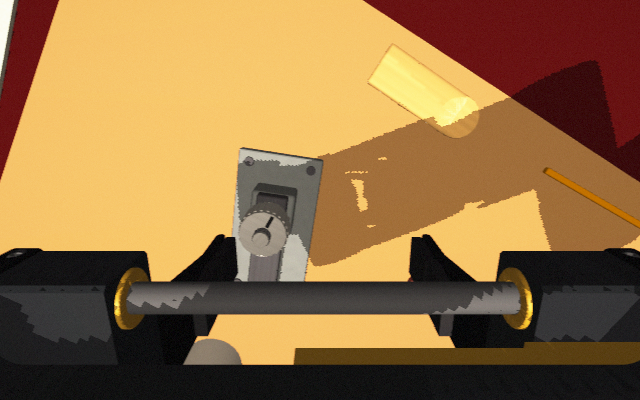

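The wrist view shows the nut top centred near (264,232) with the groove toward (274,217). Relative to the clamp's +x, that puts the turn at about 2.5 rad. I refine the centre.

```bash
python3 - <<'E'
from h import *
t=np.load("w4.npz");p,K,E=t["p"],t["K"],t["E"]
g=cv2.cvtColor(p,cv2.COLOR_RGB2GRAY);c=cv2.resize(g[190:270,220:310],None,fx=6,fy=6,interpolation=cv2.INTER_CUBIC)
for a in(25,20):
    h=cv2.HoughCircles(c,cv2.HOUGH_GRADIENT,1,200,param1=120,param2=a,minRadius=110,maxRadius=165);print(h)
x=h[0,0];u,v=x[0]/6+220-.4,x[1]/6+190-.4;print(u,v,x[2]/6,ray(K,E,u,v,.1035))
o=cv2.cvtColor(c,cv2.COLOR_GRAY2RGB);cv2.circle(o,(int(x[0]),int(x[1])),int(x[2]),(255,0,0),1);save("n1.png",o)
E
python3 go.py .531 -.2222 .14 210
```

```text
None
None
shift mm [-39.9 -51.5 110.1] rot [ 0.1 -0.  -0. ] t 7.07 q [-0.62  0.37  1.71  0.    1.06 -2.71] pos [ 0.4708 -0.1976  0.2502]Traceback (most recent call last):
  File "<stdin>", line 6, in <module>
TypeError: 'NoneType' object is not subscriptable
```

Run:
```python
from h import *
p=np.load("w4.npz")["p"]
save("n1.png",cv2.resize(p[195:270,220:320],(800,600),interpolation=cv2.INTER_CUBIC))
```

```text
(no output)
```

View pics/n1.png

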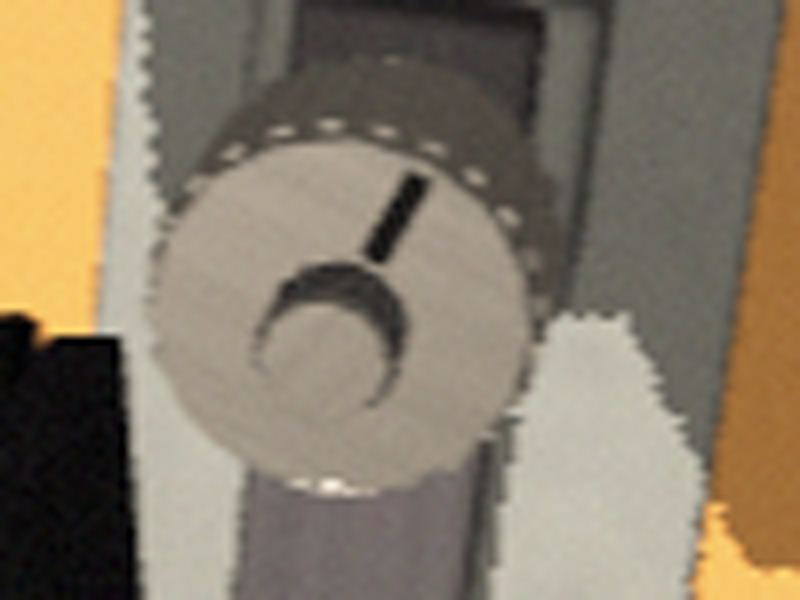

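The nut's top face is centred at crop (342,315), which is pixel (262.7,234.3). The stud top is at (260.6,240).

```bash
python3 - <<'E'
from h import *
t=np.load("w4.npz");K,E=t["K"],t["E"]
c=lambda x,y,z:ray(K,E,220+x/8-.4,195+y/8-.4,z)
n=c(342,315,.1035);print(n,c(325,360,.115));
for a,b in((375,258),(420,178)):
    d=c(a,b,.1035)-n;print(np.degrees(np.arctan2(d[1],d[0])))
E
python3 go.py .531 -.2222 .14 210
```

```text
[ 0.53113828 -0.22279013] [ 0.53127827 -0.2226067 ]
179.60112074097762
179.9826071298792
shift mm [-39.9 -51.5 110.1] rot [ 0.1 -0.  -0. ] t 7.07 q [-0.62  0.37  1.71  0.    1.06 -2.71] pos [ 0.4708 -0.1976  0.2502]
```

```bash
python3 -m crank '[-13,-17,28,0,0,0,60, -26,-34,56,0,0,0,60, -40,-52,85,0,0,0,60, -40,-52,90,0,0,0,60, -40,-52,90,0,0,0,60]' >/dev/null
python3 -m crank '[0,0,0,0,0,0,60,0,0,0,0,0,0,60,0,0,0,0,0,0,60,0,0,0,0,0,0,60,0,0,0,0,0,0,60]' 
python3 go.py .5312 -.2227 .0955 210
```

```text
time: 7.9
position: [0.5316, -0.2243, 0.162]
tool_rot: [-0.258, 0.966, -0.001, 0.001]
ft_force: [-0.2, -0.1, 0.5]
grip_width: 0.0666
grip_force: 0.0
shift mm [-0.4  1.7 66.5] rot [-0.1  0.1 -0.1] t 7.9 q [-0.59  0.57  1.64 -0.    0.93 -2.69] pos [ 0.5316 -0.2243  0.162 ]
```

```bash
python3 -m crank '[0,1,25,0,0,0,60, 0,1.5,45,0,0,0,60, 0,1.5,60,0,0,0,60, 0,1.5,66.5,0,0,0,60, 0,1.5,66.5,0,0,0,60]' 30
python3 go.py .5312 -.2227 .0955 210
python3 -m crank '[0,0,0,0,0,0,60,0,0,0,0,0,0,255,0,0,0,0,0,0,255,0,0,0,0,0,0,255,0,0,0,0,0,0,255]' 30
python3 - <<'E'
from h import *
p,K,E=cam("wrist");np.savez("w5.npz",p=p,K=K,E=E);save("w5.png",p)
o=robot.get_obs();print(o["position"],o["moment"],o["ft_force"],o["q"][5])
E
```

```text
time: 8.32
position: [0.5298, -0.2225, 0.093]
tool_rot: [-0.258, 0.966, 0.001, -0.001]
ft_force: [0.2, -0.6, -0.6]
grip_width: 0.0665
grip_force: 0.0
shift mm [-1.1 -0.9 -2.5] rot [ 0.1 -0.1 -0.1] t 8.32 q [-0.59  0.68  1.68  0.    0.79 -2.68] pos [ 0.5298 -0.2225  0.093 ]
time: 8.73
position: [0.5311, -0.2232, 0.0948]
tool_rot: [-0.258, 0.966, -0.001, 0.0]
ft_force: [0.7, -0.6, -1.4]
grip_width: 0.0475
grip_force: 0.0
[ 0.53097767 -0.22308083  0.09462278] [ 0.13414001 -0.11276444 -0.01090944] [-0.98833942  0.61424783  0.25974747] -2.684221379652596
```

View pics/w5.png

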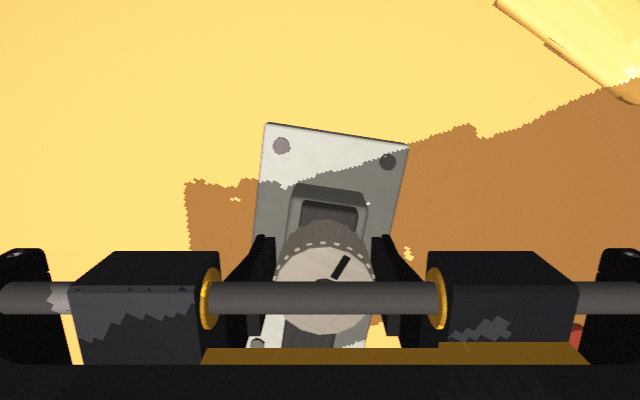

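The nut sits between the pads at about (323,290), with the groove visible from (335,275) to (347,258). I close and start screwing down.

```bash
cat > m.py <<'E'
from h import *
o=robot.get_obs();x=R.from_quat(o["tool_rot"]).as_matrix()[:,0]
print("t",round(o["time"],2),"pos",o["position"].round(4),"yaw",round(np.degrees(np.arctan2(x[1],x[0])),1),"q6",o["q"][5].round(3),"F",o["ft_force"].round(1),"M",o["moment"].round(3),"w",round(o["grip_width"],4),"g",o["grip_force"])
E
python3 -m crank '[0,0,0,0,0,0,255,0,0,0,0,0,0,255,0,0,0,0,0,0,255,0,0,0,0,0,0,255,0,0,0,0,0,0,255]' 30 >/dev/null; python3 m.py
python3 -m crank '[0,0,0.1,0,0,7,255, 0,0,0.2,0,0,14,255, 0,0,0.4,0,0,21,255, 0,0,0.5,0,0,28,255, 0,0,0.6,0,0,35,255]' 30 >/dev/null; python3 m.py
python3 -m crank '[0,0,0.1,0,0,7,255, 0,0,0.2,0,0,14,255, 0,0,0.4,0,0,21,255, 0,0,0.5,0,0,28,255, 0,0,0.6,0,0,35,255]' 30 >/dev/null; python3 m.py
```

```text
t 9.2 pos [ 0.5309 -0.2229  0.0945] yaw -150.1 q6 -2.684 F [-0.9  0.1  5.5] M [0.309 0.055 0.02 ] w 0.0411 g 29.99967908486724
t 9.62 pos [ 0.5308 -0.2226  0.0939] yaw 174.6 q6 -2.068 F [-1.   2.1  5.1] M [ 0.399 -0.085 -0.017] w 0.0413 g 29.990874733775854
t 10.03 pos [ 0.531  -0.2222  0.0933] yaw 139.5 q6 -1.457 F [1.8 4.5 5.4] M [ 0.529 -0.21   0.056] w 0.0412 g 29.99102591536939
```

```bash
python3 -m crank '[0,0,0.1,0,0,7,255, 0,0,0.2,0,0,14,255, 0,0,0.4,0,0,21,255, 0,0,0.5,0,0,28,255, 0,0,0.6,0,0,35,255]' 30 >/dev/null; python3 m.py
python3 -m crank '[0,0,0.1,0,0,5,255, 0,0,0.2,0,0,10,255, 0,0,0.3,0,0,15,255, 0,0,0.4,0,0,20,255, 0,0,0.4,0,0,25,255]' 30 >/dev/null; python3 m.py
python3 - <<'E'
from h import *
p,K,E=cam("wrist");np.savez("w6.npz",p=p,K=K,E=E)
g=p.max(2).astype(int)
d=[np.linalg.norm(0) for _ in ()]
a=np.load("w5.npz")["p"]
for n,q in(("w5",a),("w6",p)):
    m=(q.max(2)<60)[245:281,285:362];ys,xs=np.where(m);print(n,len(xs),xs.mean()+285 if len(xs) else 0,ys.mean()+245 if len(xs) else 0)
E
```

```text
t 10.45 pos [ 0.5313 -0.222   0.0927] yaw 104.5 q6 -0.846 F [1.8 4.2 4.2] M [ 0.6   -0.329  0.074] w 0.041 g 29.99108824878931
t 10.87 pos [ 0.5316 -0.222   0.0923] yaw 79.6 q6 -0.411 F [1.8 3.3 3.9] M [ 0.689 -0.398  0.1  ] w 0.0413 g 29.994952082633972
w5 186 338.6290322580645 268.1720430107527
w6 183 338.0655737704918 268.1912568306011
```

The groove has not slipped in the grip after 130° of turn. I now go slowly toward the stop.

```bash
python3 -m crank '[0,0,0,0,0,2,255, 0,0,0,0,0,4,255, 0,0,0.1,0,0,6,255, 0,0,0.1,0,0,8,255, 0,0,0.2,0,0,10,255]' 30 >/dev/null; python3 m.py
python3 -m crank '[0,0,0,0,0,2,255, 0,0,0,0,0,4,255, 0,0,0.1,0,0,6,255, 0,0,0.1,0,0,8,255, 0,0,0.2,0,0,10,255]' 30 >/dev/null; python3 m.py
python3 -m crank '[0,0,0,0,0,2,255, 0,0,0,0,0,4,255, 0,0,0,0,0,6,255, 0,0,0,0,0,8,255, 0,0,0,0,0,10,255]' 30 >/dev/null; python3 m.py
```

```text
t 11.33 pos [ 0.5317 -0.2221  0.0921] yaw 69.9 q6 -0.241 F [2.5 5.4 5.3] M [ 0.78  -0.484  0.07 ] w 0.0412 g 29.998877635225654
t 11.75 pos [ 0.5318 -0.2221  0.0919] yaw 59.9 q6 -0.067 F [3.6 4.7 6.1] M [ 0.805 -0.414  0.049] w 0.0413 g 29.99887704849243
t 12.17 pos [ 0.5319 -0.2222  0.0917] yaw 49.9 q6 0.108 F [2.8 4.  3.7] M [ 0.767 -0.491  0.064] w 0.0412 g 29.998861402273178
```

```bash
cat > gr.py <<'E'
from h import *
p,K,E=cam("wrist");q=p
m=(q.max(2)<60)[245:281,285:362];ys,xs=np.where(m);print("groove",len(xs),(xs.mean()+285).round(1) if len(xs) else 0,(ys.mean()+245).round(1) if len(xs) else 0)
E
python3 gr.py
python3 -m crank '[0,0,0,0,0,2,255, 0,0,0.1,0,0,4,255, 0,0,0.1,0,0,6,255, 0,0,0.2,0,0,8,255, 0,0,0.2,0,0,10,255]' 30 >/dev/null; python3 m.py
python3 -m crank '[0,0,0,0,0,2,255, 0,0,0.1,0,0,4,255, 0,0,0.1,0,0,6,255, 0,0,0.2,0,0,8,255, 0,0,0.2,0,0,10,255]' 30 >/dev/null; python3 m.py
python3 gr.py
```

```text
groove 182 338.0 268.0
t 12.63 pos [ 0.5302 -0.2237  0.0917] yaw 40.2 q6 0.28 F [-4.6 -2.6  6.2] M [-0.486  0.671  0.831] w 0.0413 g 29.997738897800446
t 13.05 pos [ 0.5303 -0.2234  0.0917] yaw 30.2 q6 0.455 F [-2.7  1.1  7.7] M [0.085 0.289 0.815] w 0.0416 g 29.99809993430972
groove 201 327.3 262.8
```

The stop is reached: Mz jumped to 0.83 N m and the pads slipped a little. I back off in small steps to find where the torque releases.

```bash
python3 -m crank '[0,0,0,0,0,-0.5,255, 0,0,0,0,0,-1,255, 0,0,0,0,0,-1,255, 0,0,0,0,0,-1,255, 0,0,0,0,0,-1,255]' 30 >/dev/null; python3 m.py
python3 -m crank '[0,0,0,0,0,-0.5,255, 0,0,0,0,0,-1,255, 0,0,0,0,0,-1,255, 0,0,0,0,0,-1,255, 0,0,0,0,0,-1,255]' 30 >/dev/null; python3 m.py; python3 gr.py
```

```text
t 13.52 pos [ 0.5303 -0.2234  0.0917] yaw 31.1 q6 0.437 F [-1.9 -0.7  7.3] M [0.044 0.326 0.233] w 0.0413 g 30.000044647604227
t 13.93 pos [ 0.5303 -0.2234  0.0917] yaw 32.0 q6 0.421 F [-2.   0.6  8. ] M [-0.024  0.347  0.016] w 0.0416 g 30.000009275972843
groove 204 327.8 262.8
```

```bash
python3 -m crank '[0,0,-0.1,0,0,-7,255, 0,0,-0.2,0,0,-14,255, 0,0,-0.4,0,0,-21,255, 0,0,-0.5,0,0,-28,255, 0,0,-0.6,0,0,-35,255]' 30 >/dev/null; python3 m.py
python3 -m crank '[0,0,-0.1,0,0,-7,255, 0,0,-0.2,0,0,-14,255, 0,0,-0.4,0,0,-21,255, 0,0,-0.5,0,0,-28,255, 0,0,-0.6,0,0,-35,255]' 30 >/dev/null; python3 m.py
python3 -m crank '[0,0,-0.1,0,0,-7,255, 0,0,-0.2,0,0,-14,255, 0,0,-0.4,0,0,-19.6,255, 0,0,-0.4,0,0,-19.6,255, 0,0,-0.4,0,0,-19.6,255]' 30 >/dev/null; python3 m.py;python3 gr.py
```

```text
t 14.4 pos [ 0.5309 -0.2239  0.0923] yaw 67.3 q6 -0.196 F [-1.7 -0.5  6.6] M [-0.136  0.069 -0.011] w 0.0412 g 29.997120844200253
t 14.82 pos [ 0.5318 -0.224   0.0929] yaw 102.3 q6 -0.807 F [0.4 0.2 4.2] M [-0.005 -0.241 -0.027] w 0.0409 g 29.997230116277933
t 15.23 pos [ 0.5322 -0.2238  0.0933] yaw 121.4 q6 -1.14 F [2.8 0.7 3.8] M [ 0.054 -0.633  0.061] w 0.0414 g 29.99969911761582
groove 196 327.9 262.9
```

```bash
python3 -m crank '[0,0,0,0,0,0,255,0,0,0,0,0,0,255,0,0,0,0,0,0,255,0,0,0,0,0,0,255,0,0,0,0,0,0,255]' 30 >/dev/null; python3 m.py
python3 - <<'E'
from h import *
p,K,E=cam("scene");save("s2.png",p)
E
```

```text
t 15.7 pos [ 0.5322 -0.2238  0.0933] yaw 121.4 q6 -1.14 F [3.7 0.6 5.4] M [ 0.026 -0.699  0.021] w 0.0414 g 29.999883072450757
```

View pics/s2.png

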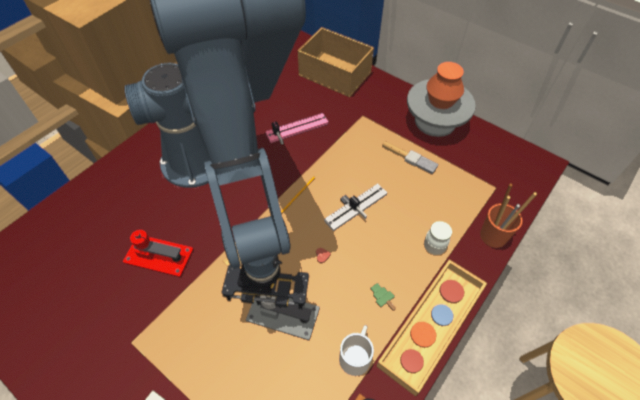

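The stop sits at its pointer (355,203), the bystanders in view are where they were, and the nut is held still at the clamp (280,300).

```bash
python3 -c "
from rig import robot
print(robot.hand_in())"
```

```text
the job is handed in; nothing more can be done
None
```

The job is handed in: the stop is about 0.3 mm from level with the pointer, and the nut was bottomed out, backed off about 90° and is still held at 30 N; the hand-in gave no verdict.

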